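# Draw the long turner out of the utensil chest

### The job

Swing the hinged door in the top of the steel utensil chest right up by its handle until it stands upright or a little beyond, then take the long wooden-handled turner by its steel neck, tilt it and draw it out diagonally, blade first, through the door opening that is too short for it. Finish while holding it still in the gripper, the whole turner clear above the top of the chest, with the door left standing open. Leave the short ladle lying in the chest and do not disturb the other things around.

Things in the scene. Friction and masses are not known exactly. Their poses are not given: they have to be found in the camera images.
- chest: Low steel chest fixed on the bench, 224 (its x) x 392 (its y) x 82 mm high. Origin: centre of underside; x away from the robot at yaw 0 (yaw within 0.2), y left, z up. Inside x -106..106, y -190..190, floor at z 8. A fixed 4 mm sheet covers the top from y -196 to -33 (underside at z 78); the rest, y -33..190, is the opening (223 long, 212 wide) under the door.
- door (a joint): Door angle, rad: 0 shut flat, 1.57 upright, 2.0 the stop; grows as the near edge is lifted. Starts shut or slightly ajar. A friction hinge (0.65 N m) keeps the 0.4 kg door where it is left. Door: 5 mm steel sheet, 218 mm from hinge to free edge, 226 mm along the chest's y, hinged at the far (+x) rim.
- door_handle (a point): Middle of the door's handle: a round steel bar 10 mm thick, 110 mm long along the chest's y, in the plane of the door, 42 mm beyond its free edge (clear gap 37 mm) on a post at each end; it can be pinched from above at any door angle and turns between the fingers. 260 mm from the hinge axis.
- door_hinge (a point): Middle of the door's hinge axis, which runs along the chest's y, at z 85.5 mm in the chest, x +109 mm, y +82 mm.
- turner: Long turner, 340 mm, about 0.32 kg, flat on the chest floor along the chest's y, tail under the cover, about 43 mm nearer or farther than the chest's middle line. Own y from tail to blade, z up; origin on the underside of the steel neck, where to grip (20 mm bladeward of its balance). Wood handle y -240..-65, 22 wide, 24 high; neck y -65..40, 18 wide, top z 23; blade y 35..100, 58 wide, 6 high.
- turner_tail (a point): End of the turner's wooden handle, mid height (own frame y -240, z 12 mm).
- turner_tip (a point): Front edge of the turner's blade (own frame y +100, z 3.5 mm).
- ladle: Short steel ladle, 205 mm, lying in the chest beside the turner; to be left in the chest. Own y along it towards its round bowl (60 mm across, 30 mm high, y 55..115); handle y -90..60, 16 mm wide, top at z 21 mm; origin on the underside.
- dish: Small white dish, 70 mm across, 28 mm high, standing on the chest's fixed cover; origin under its middle. Leave alone.
- tongs: Steel tongs, 250 mm, lying at the left. Leave alone.
- sauce: Brown glass bottle, 150 mm high, far left. Leave alone.
- tin: Tin, 70 mm across, 100 mm high, on the right. Leave alone.
- bowl: Aluminium bowl, 140 mm across, 55 mm high, on the right. Leave alone.
- pan: Dark frying pan, 210 mm across, on the burner at the left. Leave alone.

How it is judged (in metres and radians):
On the way:
1. the door stands open (more than 1.35 rad) (value of joint door above 1.35 rad), for 0.2 s.
At the end, for the whole second after the job is handed in: The turner is in the fingers, still (under 0.04 m/s) and not touching the chest, its door, the pan, the bottle or the tin, both its ends more than 110 mm above the bench (28 mm above the chest's top); the door is open by more than 1.2 rad; the ladle lies in the chest (value of joint door above 1.2 rad and height (world z) of each of turner_tail, turner_tip above 0.11 m and contact force between the fingers and turner above 1 N and contact force between turner and chest below 0.1 N and contact force between turner and pan below 0.1 N and contact force between turner and sauce below 0.1 N and contact force between turner and tin below 0.1 N and linear speed of turner below 0.04 m/s and height (world z) of ladle below 0.06 m and x of ladle in the frame of chest between -0.106 and 0.106 m and y of ladle in the frame of chest between -0.19 and 0.19 m); the arm keeps its last pose, push and grip.
It fails at once if a bystander is pushed more than 50 mm from its place (distance of any of dish, tongs, sauce, tin, bowl, pan from where it was at the start of the episode above 0.05 m).
It fails at once if the ladle is lifted out of the chest (height (world z) of ladle above 0.082 m).
It also fails if it takes over 64 s, if anything falls off the work surface, if the arm or the gripper's body presses on something with over 40 N, if the wrist force passes 120 N, or if a joint passes its speed limit or range.

### The arm

A 7-joint arm with a two-finger parallel gripper is mounted at the origin on the work surface. World frame = base frame: x ahead of the robot, y to its left, z up, the work surface at z = 0. Lengths are in mm, angles in rad, forces in N, time in s.
With the tool pointing down it reaches from about 350 to 900 mm from the base axis. Payload 8.1 kg.
Tool frame: the origin (TCP) lies between the finger pads; the fingertips stand 25 mm ahead of it and the grasp point (between the pads) lies 6 mm ahead of it; z points along the fingers, y is the direction in which the jaws open and shut (so a half turn about z gives the same grasp; the last joint's range is limited). The gripper opens to 85 mm and grips with 20 to 120 N. Pads are 22 mm wide; open, the fingers measure 114 mm over their backs; the gripper's body (76 mm by 85 mm) begins 54 mm behind the grasp point. The pads swing forward as they close: fully open they stand 13 mm farther back than shut.
Start: joints at [-1.209, 0.434, 0.025, 1.573, -0.012, 1.134, -0.075], TCP at [280.18, 558.694, 256.323] pointing down, gripper open.
Joint ranges: [-2.62, 2.62], [-0.44, 2.09], [-1.27, 1.32], [0.08, 2.57], [-1.32, 4.46], [0.12, 2], [-2.74, 2.74]. Speed limits (rad/s): [2.22, 2.22, 3.01, 3.01, 3.14, 3.14, 3.14].

### API

Orientations are given as a rotation vector (axis times angle).
In Python, from bench import arm, camera, trace, landmark_of gives the robot as it stands.
- The arm moves only by the tool jog_arm, never from a script. Its argument "commands" is a list of rows, each an object with "hand": the opening in per cent of the stroke, from 0 (shut) to 100 (fully open); "translation": the shift along the tool's x, y, z in cm, a list of three; "roll": the turn about the tool's z in rad. In form: [{"hand": hand, "translation": [dx, dy, dz], "roll": roll}, ...]. A call has 1 to 20 rows; each row is the pose to reach, as a shift and turn from the pose commanded when the call began, along the tool's axes at that moment; what a row does not reach only later rows make up. A row lasts 1/8 s, in which the tool goes at most 62.5 mm and 10.7 degrees, less where a joint would pass 70% of its speed; a pose out of reach is approached as far as the arm can. A call with a gripper value outside its range is refused whole. The fingers move at their own pace and stop on an object; the grip force is fixed at half the most. Time passes only in rows, so rows that repeat a pose let the fingers close. It gives the time, the measured TCP pose, the force and the opening at its end, in the units of the state.
- arm.get_obs(): the state, without advancing time (a new reading comes with each control period).
- camera(name): name is "scene" or "top" or "wrist"; returns a dict with "img" (480x640x3 uint8, blue, green, red), "vertical_fov" (degrees; the focal length in pixels is half the picture's height over the tangent of half this angle, whatever the lens; pixels are square), "cx", "cy" (the principal point, pixels), "extrinsics" (4x4, takes a point from world to camera coordinates). Camera axes: x right, y down, z forward; pixel columns grow to the right and rows downward; lengths in mm; the calibration is good to about 2 mm. A picture is of the moment at which its call begins. There is no depth.
- arm.close_job(): hands the job in, once; it reports no verdict.
Trained networks look in a picture, given as the dict that the camera call returned (one of the last four; its "shot" number tells which), for a name from the list of things; names that differ only in an ending like _2 or _b are one class to them, and where a whole thing is asked for, a point or a joint stands for the part that bears it (a point fixed in the world has none). Each returns a list of dicts, best first, with "score" (0 to 1); they miss things now and then, are a little off and sometimes report something else, mostly with a low value. They report only what shows in the picture. A call takes as long as a camera call.
- trace(query, picture): "mask" (480x640 bool, what is visible of it) and "rect" ([centre column, centre row, width, height] in pixels, round what is visible of it).
- landmark_of(query, picture): "pixel" ([row, column] in pixels: a listed point, or the origin of a listed thing).
The state is a dict: "time": time; "qpos": joint angles; "qd": joint speeds; "joint_efforts": joint torques, N m; "position": TCP position; "eef_rot": TCP orientation; "wrist_force": force on the tool from outside, world axes, zero at the start; "moment": the same for the moment, N m; "grip_width": opening from 0.0 (shut) to 1.0 (fully open).
Only numpy, scipy, OpenCV 4.12 (cv2) and the standard library are available. Lean on these libraries where they do the work, as an engineer would, in place of code of your own. Each camera call takes 0.05 s, during which the arm holds its last target.

## Working session

There is one attempt and no reset: what is moved stays moved. The work goes in short steps, Python scripts to look and compute and a tool call to move; the robot and the scene stay as the last step left them, time stands still between calls to the robot, and variables do not carry over. Pictures are saved under pics/ and viewed, and the job is handed in when it is done.

Besides the shell and the picture viewer there is one more tool, called as name(argument=value, ...) on one line, values as JSON. jog_arm: Moves the arm, as the interface text tells. Its arguments: {"type":"object","properties":{"commands":{"type":"array","items":{"type":"object","properties":{"hand":{"type":"number"},"translation":{"type":"array","items":{"type":"number"}},"roll":{"type":"number"}}}}},"required":["commands"]}

```bash
ls; mkdir -p pics; cat > h.py <<'E'
import numpy as np, cv2
from bench import arm, camera, trace, landmark_of
from scipy.spatial.transform import Rotation as R
def K(p):
    f=240/np.tan(np.radians(p['vertical_fov'])/2); return f,p['cx'],p['cy']
def ray(p,px): # px row,col
    f,cx,cy=K(p); E=np.array(p['extrinsics']); d=np.array([(px[1]-cx)/f,(px[0]-cy)/f,1.])
    Rm=E[:3,:3]; return -Rm.T@E[:3,3], Rm.T@d
def atz(p,px,z):
    o,d=ray(p,px); return o+d*(z-o[2])/d[2]
def proj(p,X):
    f,cx,cy=K(p); E=np.array(p['extrinsics']); c=E[:3,:3]@np.array(X,float)+E[:3,3]
    return [round(f*c[1]/c[2]+cy,1),round(f*c[0]/c[2]+cx,1)]
def tri(a):
    A=np.zeros((3,3));b=np.zeros(3)
    for p,px in a:
        o,d=ray(p,px);d=d/np.linalg.norm(d);M=np.eye(3)-np.outer(d,d);A+=M;b+=M@o
    return np.linalg.solve(A,b)
E
python3 - <<'E'
from h import *
o=arm.get_obs(); print({k:np.round(v,3) for k,v in o.items()}); print(R.from_rotvec(o['eef_rot']).as_matrix().round(3))
P={}
for n in ['scene','top','wrist']:
    p=camera(n);P[n]=p;cv2.imwrite(f'pics/a_{n}.png',p['img'])
    E=np.array(p['extrinsics']);print(n,p['vertical_fov'],-E[:3,:3].T@E[:3,3],p['shot'],p['cx'],p['cy'])
for q in ['door_handle','door_hinge','chest','dish','turner','turner_tip','ladle','turner_tail','tin','bowl','tongs','sauce','pan']:
    for n in P:
        r=landmark_of(q,P[n])
        for x in r[:2]: print(q,n,x, atz(P[n],x['pixel'],{'door_handle':85,'door_hinge':85,'dish':82}.get(q,0)).round())
E
```

```text
pics
{'time': np.float64(0.0), 'qpos': array([-1.209,  0.435,  0.025,  1.574, -0.012,  1.134, -0.075]), 'qd': array([ 0.001,  0.001,  0.   ,  0.001, -0.001,  0.001,  0.001]), 'joint_efforts': array([-0.0000e+00, -6.7046e+01,  1.0250e+00, -3.1623e+01,  1.6000e-02,
        1.3000e-02,  0.0000e+00]), 'position': array([279.978, 558.265, 255.51 ]), 'eef_rot': array([-7.240e-01, -3.057e+00,  2.000e-03]), 'wrist_force': array([ 0.177,  0.742, -0.371]), 'moment': array([0.064, 0.015, 0.028]), 'grip_width': np.float64(0.999)}
[[-0.894  0.448 -0.001]
 [ 0.448  0.894 -0.001]
 [-0.    -0.002 -1.   ]]
scene 44.89910100394879 [1118.16970113 1150.06672003 1468.14842352] 1 326.2354342257644 237.041628531864
top 54.19579626764573 [ 211.30364004    9.76637378 1469.33746762] 2 318.36437315199584 236.52502465147109
wrist 68.92133585683936 [218.15074368 589.14051254 372.33174629] 3 318.4807972447873 234.79289112755973
door_handle scene {'pixel': [214.3, 336.8], 'score': 0.59} [430. -39.  85.]
door_handle scene {'pixel': [298.9, 446.0], 'score': 0.26} [329. 425.  85.]
door_handle top {'pixel': [242.7, 32
[... 964 characters left out ...]
521.    0.]
bowl top {'pixel': [257.8, 501.0], 'score': 0.91} [ 424. -550.    0.]
bowl top {'pixel': [203.9, 406.1], 'score': 0.42} [ 607. -262.    0.]
tongs scene {'pixel': [298.4, 445.2], 'score': 0.78} [282. 378.   0.]
tongs top {'pixel': [311.3, 204.4], 'score': 0.95} [279. 383.   0.]
tongs wrist {'pixel': [276.1, 188.8], 'score': 0.82} [289. 387.   0.]
sauce scene {'pixel': [357.8, 330.8], 'score': 0.8} [695. 383.   0.]
sauce scene {'pixel': [373.1, 413.5], 'score': 0.43} [518. 542.   0.]
sauce top {'pixel': [183.5, 210.6], 'score': 0.69} [693. 373.   0.]
pan scene {'pixel': [374.3, 412.5], 'score': 0.93} [523. 544.   0.]
pan top {'pixel': [219.9, 132.4], 'score': 0.68} [577. 624.   0.]
```

View pics/a_scene.png

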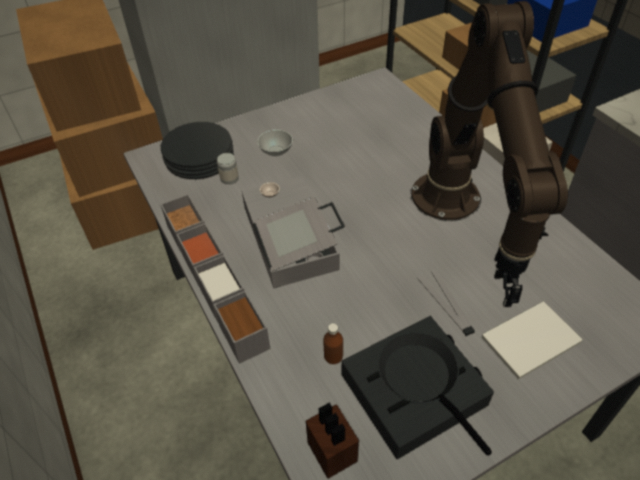

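View pics/a_top.png

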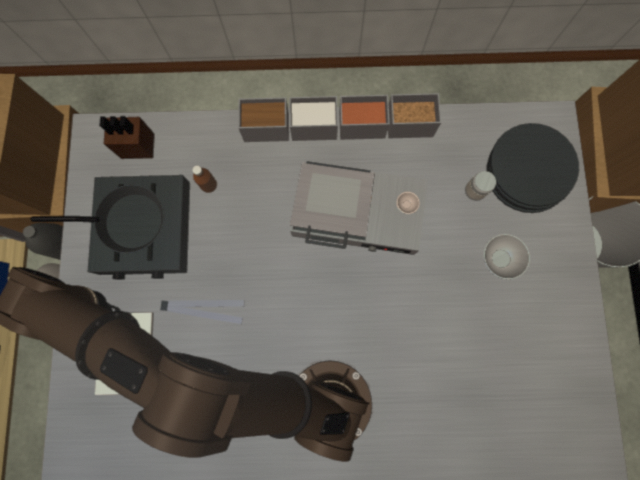

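The top view shows the chest at pixels (293–425, 163–250). The door covers the left part and its handle is at about (327, 238). The dish is on the cover at (408, 203). I'll zoom in to fit the pose.

```bash
python3 - <<'E'
from h import *
t=camera('top'); s=camera('scene')
a=cv2.resize(t['img'][145:265,275:435],None,fx=5,fy=5,interpolation=cv2.INTER_CUBIC)
b=cv2.resize(s['img'][175:295,230:390],None,fx=5,fy=5,interpolation=cv2.INTER_CUBIC)
cv2.imwrite('pics/b_top.png',a);cv2.imwrite('pics/b_scene.png',b)
lt=landmark_of('door_handle',t)[0];ls=landmark_of('door_handle',s)[0]
print(lt,ls,tri([(t,lt['pixel']),(s,ls['pixel'])]))
for q in ['chest','door_hinge']:
  lt=landmark_of(q,t);ls=landmark_of(q,s)
  for x in lt[:2]:
    for y in ls[:2]: print(q,x,y,tri([(t,x['pixel']),(s,y['pixel'])]))
E
```

```text
Traceback (most recent call last):
IndexError: list index out of range
```

View pics/b_top.png

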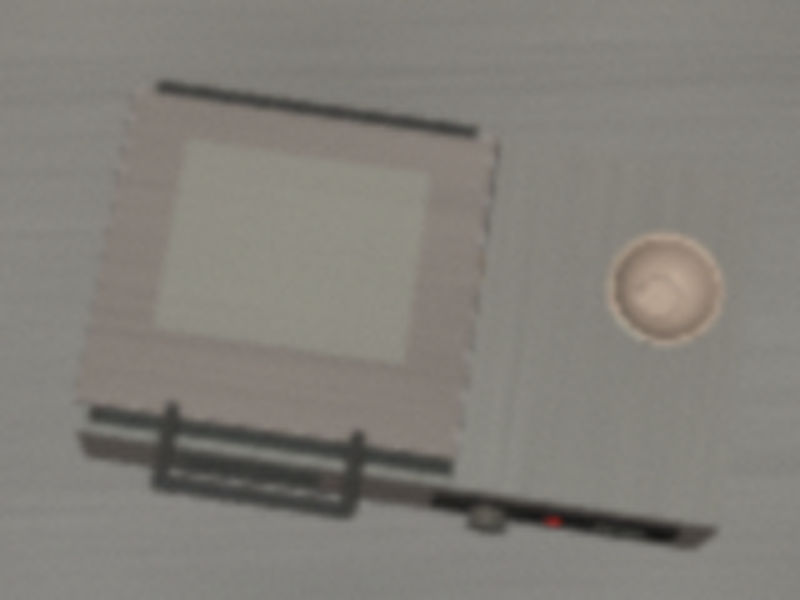

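View pics/b_scene.png

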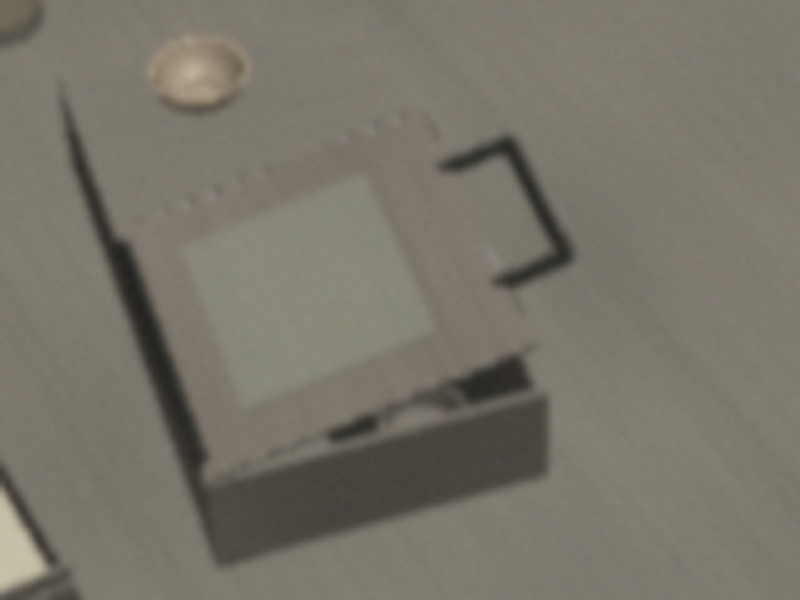

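```bash
cat > fit.py <<'E'
from h import *
from scipy.optimize import least_squares
t=camera('top'); s=camera('scene')
T=lambda c,r:(t,(145+(r-2)/5,275+(c-2)/5)); S=lambda c,r:(s,(175+(r-2)/5,230+(c-2)/5))
def pt(v,kind,a):
    x,y,ps,th=v
    if kind=='c': p=np.array(a,float)
    else: # door: dist from hinge d, y
        d,yy=a; p=np.array([109-d*np.cos(th),yy,85.5+d*np.sin(th)])
    return np.array([x,y,0])+R.from_euler('z',ps).apply(p)
ob=[(T(155,487),'d',(260,82+50)),(T(350,515),'d',(260,82-50)),(S(510,143),'d',(260,27)),(S(570,255),'d',(260,137)),
(S(220,562),'c',(112,196,0)),(S(547,472),'c',(-112,196,0)),(S(547,397),'c',(-112,196,82)),(S(60,85),'c',(112,-196,82)),
(T(715,527),'c',(-112,-196,82)),(T(78,434),'c',(-112,196,82)),(T(695,548),'c',(-112,-196,0)),
(S(205,470),'d',(0,195)),(S(530,348),'d',(218,195))]
def res(v):
    o=[]
    for (p,px),k,a in ob:
        o+=list(np.array(proj(p,pt(v,k,a)))-px)
    return np.array(o)
r=least_squares(res,[590,-101,-.09,.1],loss='soft_l1',x_scale=[10,10,.1,.1],diff_step=1e-3)
print(r.x); print(res(r.x).reshape(-1,2).round(1))
print('handle',pt(r.x,'d',(260,82)),'hinge',pt(r.x,'d',(0,82)))
E
python3 fit.py
```

```text
[ 5.85559866e+02 -1.03770248e+02 -1.91455542e-01  1.05516187e-01]
[[ 1.6  2.2]
 [ 1.5 -3.3]
 [ 4.8  0.2]
 [ 5.2 -0.7]
 [ 0.6 -2.1]
 [ 0.7 -1.1]
 [-0.8 -1.1]
 [-2.1 -0.6]
 [ 1.2  0.7]
 [-1.4 -0.7]
 [ 1.3 -0.3]
 [ 1.5 -0.6]
 [ 3.6  0.9]]
handle [454.34212436   5.18980434 112.88332965] hinge [708.17187046 -44.00992385  85.5       ]
```

```bash
sed -i 's/return \[round(f\*c\[1\]\/c\[2\]+cy,1),round(f\*c\[0\]\/c\[2\]+cx,1)\]/return [f*c[1]\/c[2]+cy,f*c[0]\/c[2]+cx]/' h.py; sed -i 's/82+50/137/;s/82-50/27/;s/,diff_step=1e-3//' fit.py; cat >> fit.py <<'E'
for f in (1.57,1.8,2.0):
    v=r.x.copy();v[3]=f;print(f,pt(v,'d',(260,82)))
for z in (t,s):
    E=np.array(z['extrinsics']);print(E.round(3))
im=[t['img'].copy(),s['img'].copy()]
def line(a,b,col=(0,255,0)):
    for p,i in ((t,im[0]),(s,im[1])):
        A,B=proj(p,a),proj(p,b);cv2.line(i,(int(round(A[1])),int(round(A[0]))),(int(round(B[1])),int(round(B[0]))),col,1)
c=[(-112,-196),(112,-196),(112,196),(-112,196)]
for z in (0,82):
    for i in range(4): line(pt(r.x,'c',(*c[i],z)),pt(r.x,'c',(*c[(i+1)%4],z)))
line(pt(r.x,'d',(260,27)),pt(r.x,'d',(260,137)),(0,0,255))
line(pt(r.x,'d',(218,-31)),pt(r.x,'d',(218,195)),(0,0,255))
cv2.imwrite('pics/f.png',np.hstack([cv2.resize(im[0][145:265,275:435],None,fx=2.5,fy=4),cv2.resize(im[1][175:295,230:390],None,fx=2.5,fy=4)]))
E
python3 fit.py
```

```text
[ 5.84845372e+02 -1.02494808e+02 -1.76238165e-01  1.88542451e-01]
[[-0.   0.6]
 [ 0.  -0.8]
 [ 0.1 -0.5]
 [ 0.4 -0.8]
 [ 0.9 -0.7]
 [ 0.2 -0. ]
 [-1.2 -0. ]
 [-1.5 -1. ]
 [ 0.6  1. ]
 [-0.2 -0.8]
 [ 0.7 -0.1]
 [ 1.8  0.8]
 [-0.5  1.2]]
handle [455.09739406   3.90160733 134.23111761] hinge [706.53381969 -40.87564182  85.5       ]
1.57 [706.32998183 -40.8393412  345.49991756]
1.8 [764.69134298 -51.23266907 338.70038403]
2.0 [813.0560301  -59.84573156 321.91733097]
[[-2.200000e-02 -1.000000e+00 -1.400000e-02  3.477600e+01]
 [-9.800000e-01  2.400000e-02 -1.970000e-01  4.962820e+02]
 [ 1.970000e-01  9.000000e-03 -9.800000e-01  1.398639e+03]
 [ 0.000000e+00  0.000000e+00  0.000000e+00  1.000000e+00]]
[[-8.710000e-01  4.910000e-01 -1.500000e-02  4.306770e+02]
 [ 3.710000e-01  6.370000e-01 -6.760000e-01 -1.536300e+02]
 [-3.230000e-01 -5.950000e-01 -7.360000e-01  2.125872e+03]
 [ 0.000000e+00  0.000000e+00  0.000000e+00  1.000000e+00]]
```

View pics/f.png

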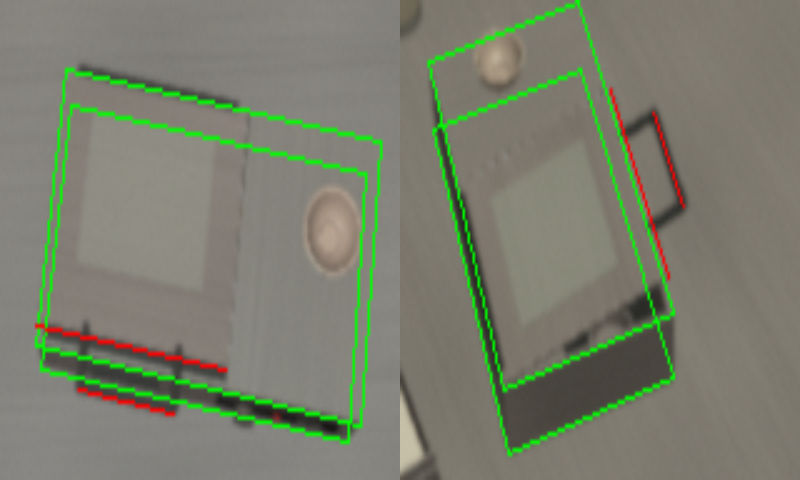

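```bash
cat >> h.py <<'E'
def mv(*targets):
    o=arm.get_obs(); M=R.from_rotvec(o['eef_rot']).as_matrix(); p=np.array(o['position'])
    print('pos',p.round(1),'yaw_y',round(np.arctan2(M[1,1],M[0,1]),3),'t',o['time'],'F',np.round(o['wrist_force'],1),'g',round(o['grip_width'],3))
    for tg in targets: print(np.array(tg),'->',(M.T@(np.array(tg)-p)/10).round(2))
E
python3 -c "
from h import *
mv((455.1,3.9,240),(455.1,3.9,141))"
```

```text
pos [280.2 558.7 256.3] yaw_y 1.106 t 2.45 F [-0.5  0.5 -0.6] g 1.0
[455.1   3.9 240. ] -> [-40.51 -41.75   1.63]
[455.1   3.9 141. ] -> [-40.51 -41.75  11.53]
```

jog_arm(commands=[{"hand": 40, "translation": [-4, -4.2, 0], "roll": 0.13}, {"hand": 40, "translation": [-8, -8.3, 0], "roll": 0.26}, {"hand": 40, "translation": [-12, -12.5, 0], "roll": 0.39}, {"hand": 40, "translation": [-16, -16.7, 0], "roll": 0.52}, {"hand": 40, "translation": [-20, -20.9, 0], "roll": 0.65}, {"hand": 40, "translation": [-24, -25, 0], "roll": 0.78}, {"hand": 40, "translation": [-28, -29.2, 0], "roll": 0.91}, {"hand": 40, "translation": [-32, -33.4, 0], "roll": 1.04}, {"hand": 40, "translation": [-36, -37.5, 0], "roll": 1.17}, {"hand": 40, "translation": [-40.5, -41.75, 1.6], "roll": 1.283}, {"hand": 40, "translation": [-40.5, -41.75, 1.6], "roll": 1.283}, {"hand": 40, "translation": [-40.5, -41.75, 1.6], "roll": 1.283}])

```text
time: 3.95
position: [455.0, 4.1, 240.3]
eef_rot: [-2.409, -2.016, -0.0]
wrist_force: [0.7, 0.6, -0.6]
grip_width: 0.401
```

```bash
python3 - <<'E'
from h import *
mv((455.1,3.9,141))
w=camera('wrist'); cv2.imwrite('pics/c_w.png',w['img'])
s=camera('scene'); 
print(landmark_of('door_handle',w)[:2], proj(w,(455.1,3.9,134)), landmark_of('door_handle',s)[:2],proj(s,(455.1,3.9,134)))
E
```

```text
pos [455.    4.1 240.3] yaw_y -0.177 t 3.95 F [ 0.7  0.6 -0.6] g 0.401
[455.1   3.9 141. ] -> [-0.02  0.02  9.93]
[{'pixel': [245.5, 323.4], 'score': 0.97}] [np.float64(243.14171630273563), np.float64(319.8069497822714)] [{'pixel': [214.9, 336.1], 'score': 0.91}, {'pixel': [238.6, 289.3], 'score': 0.56}] [np.float64(214.44642617431145), np.float64(336.83329620642854)]
```

View pics/c_w.png

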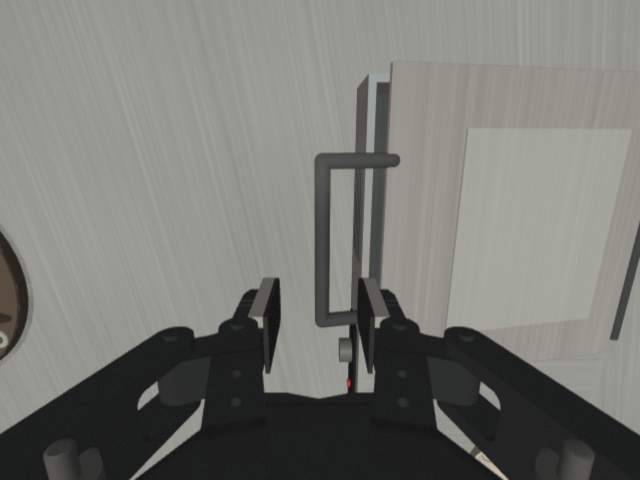

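The handle bar shows at column 321, rows 155–322, within 4 px of the projected position, and it lies along the finger gap. I'll lower and pinch it.

jog_arm(commands=[{"hand": 40, "translation": [0, 0, 4], "roll": 0}, {"hand": 40, "translation": [0, 0, 7.5], "roll": 0}, {"hand": 40, "translation": [0, 0, 9.9], "roll": 0}, {"hand": 40, "translation": [0, 0, 9.9], "roll": 0}, {"hand": 0, "translation": [0, 0, 9.9], "roll": 0}, {"hand": 0, "translation": [0, 0, 9.9], "roll": 0}, {"hand": 0, "translation": [0, 0, 9.9], "roll": 0}, {"hand": 0, "translation": [0, 0, 9.9], "roll": 0}])

```text
time: 5.15
position: [457.2, 4.1, 142.8]
eef_rot: [2.407, 2.015, 0.006]
wrist_force: [5.1, -0.7, -2.2]
grip_width: 0.094
```

```bash
python3 - <<'E'
from h import *
mv((455.1,3.9,141))
th0=.1885
for th in np.arange(.1885+.105,1.9,.105):
    print(round(th,3), 'y %.1f z %.1f'%((26*(np.cos(th0)-np.cos(th))), -26*(np.sin(th)-np.sin(th0))))
E
```

```text
pos [457.2   4.1 142.8] yaw_y -0.177 t 5.15 F [ 5.1 -0.7 -2.2] g 0.094
[455.1   3.9 141. ] -> [-0.05 -0.2   0.18]
0.294 y 0.7 z -2.6
0.398 y 1.6 z -5.2
0.503 y 2.8 z -7.7
0.608 y 4.2 z -10.0
0.713 y 5.9 z -12.1
0.818 y 7.8 z -14.1
0.923 y 9.9 z -15.9
1.028 y 12.1 z -17.4
1.133 y 14.5 z -18.7
1.238 y 17.1 z -19.7
1.343 y 19.7 z -20.5
1.448 y 22.4 z -20.9
1.553 y 25.1 z -21.1
1.658 y 27.8 z -21.0
1.763 y 30.5 z -20.6
1.868 y 33.2 z -20.0
```

jog_arm(commands=[{"hand": 0, "translation": [0, 0.7, -2.6], "roll": 0}, {"hand": 0, "translation": [0, 1.6, -5.2], "roll": 0}, {"hand": 0, "translation": [0, 2.8, -7.7], "roll": 0}, {"hand": 0, "translation": [0, 4.2, -10], "roll": 0}, {"hand": 0, "translation": [0, 5.9, -12.1], "roll": 0}, {"hand": 0, "translation": [0, 7.8, -14.1], "roll": 0}, {"hand": 0, "translation": [0, 9.9, -15.9], "roll": 0}])

```text
time: 6.02
position: [552.4, -13.1, 301.1]
eef_rot: [-2.408, -2.017, 0.0]
wrist_force: [7.6, 0.0, -18.2]
grip_width: 0.091
```

```bash
python3 - <<'E'
from h import *
mv()
s=camera('scene'); cv2.imwrite('pics/d_s.png',cv2.resize(s['img'][140:320,200:400],None,fx=3,fy=3))
E
```

```text
pos [552.4 -13.1 301.1] yaw_y -0.176 t 6.025 F [  7.6   0.  -18.2] g 0.091
```

View pics/d_s.png

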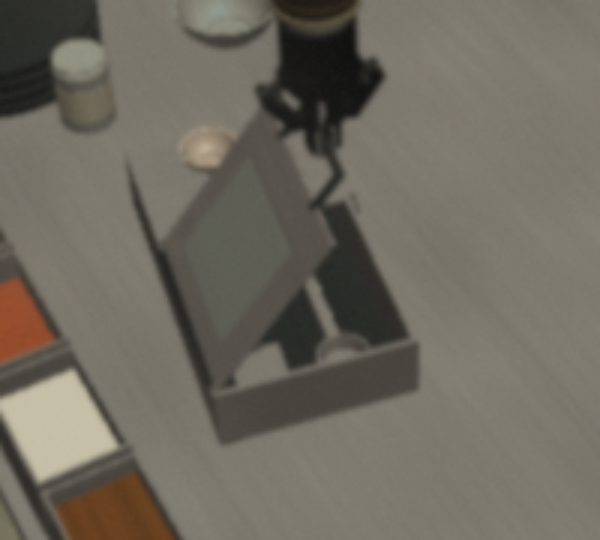

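The door is rising on the handle. The turner blade is on the hinge side of the chest and the ladle is nearer the robot. I'll continue the arc.

jog_arm(commands=[{"hand": 0, "translation": [0, 2.2, -1.5], "roll": 0}, {"hand": 0, "translation": [0, 4.6, -2.8], "roll": 0}, {"hand": 0, "translation": [0, 7.2, -3.8], "roll": 0}, {"hand": 0, "translation": [0, 9.8, -4.6], "roll": 0}, {"hand": 0, "translation": [0, 12.5, -5.0], "roll": 0}, {"hand": 0, "translation": [0, 15.2, -5.2], "roll": 0}, {"hand": 0, "translation": [0, 17.9, -5.1], "roll": 0}, {"hand": 0, "translation": [0, 20.6, -4.7], "roll": 0}, {"hand": 0, "translation": [0, 23.3, -4.1], "roll": 0}, {"hand": 0, "translation": [0, 23.3, -4.1], "roll": 0}])

```text
time: 7.32
position: [784.2, -54.9, 343.6]
eef_rot: [2.405, 2.014, 0.006]
wrist_force: [3.9, -0.2, 5.6]
grip_width: 0.087
```

```bash
python3 - <<'E'
from h import *
mv()
s=camera('scene'); cv2.imwrite('pics/e_s.png',cv2.resize(s['img'][100:320,180:400],None,fx=2.7,fy=2.7))
E
```

```text
pos [784.2 -54.9 343.6] yaw_y -0.177 t 7.325 F [ 3.9 -0.2  5.6] g 0.087
```

View pics/e_s.png

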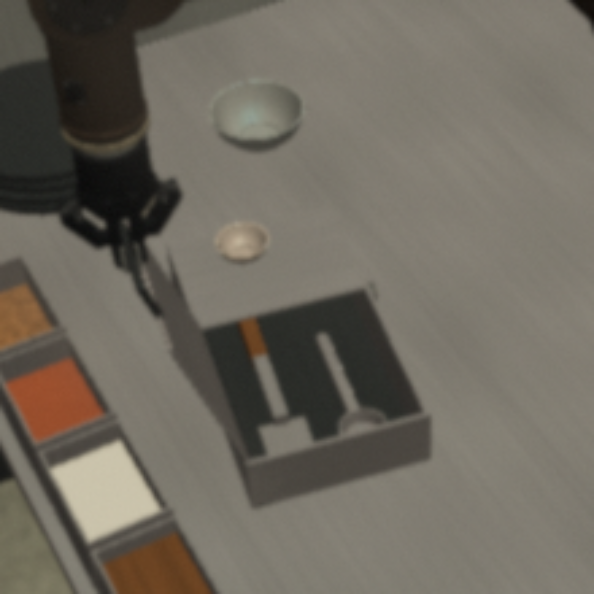

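jog_arm(commands=[{"hand": 35, "translation": [0, 0, 0], "roll": 0}, {"hand": 35, "translation": [0, 0, 0], "roll": 0}, {"hand": 35, "translation": [0, 0, -2.5], "roll": 0}, {"hand": 35, "translation": [0, 0, -5.5], "roll": 0}, {"hand": 35, "translation": [0, -4, -6], "roll": 0}, {"hand": 35, "translation": [0, -9, -6], "roll": 0}, {"hand": 35, "translation": [0, -14, -6], "roll": 0}, {"hand": 35, "translation": [0, -19, -6], "roll": 0}, {"hand": 35, "translation": [0, -24, -6], "roll": 0}, {"hand": 35, "translation": [0, -24, -6], "roll": 0}])

```text
time: 8.62
position: [542.1, -11.8, 401.9]
eef_rot: [-2.406, -2.016, -0.002]
wrist_force: [1.0, 0.3, -0.3]
grip_width: 0.353
```

```bash
python3 - <<'E'
from h import *
mv()
P={n:camera(n) for n in ('scene','wrist','top')}
for n in P: cv2.imwrite(f'pics/g_{n}.png',P[n]['img'])
v=(584.85,-102.5,-.176)
H={'turner':8,'turner_tip':11.5,'ladle':8,'door_handle':330}
for q in H:
    a=[]
    for n in P:
        r=landmark_of(q,P[n])
        for x in r[:1]:
            w=atz(P[n],x['pixel'],H[q]); c=R.from_euler('z',-v[2]).apply(w-[v[0],v[1],0]); print(q,n,x,w.round(1),'chest',c.round(1))
            if x['score']>.5:a.append((P[n],x['pixel']))
    if len(a)>1: print('tri',tri(a).round(1))
E
```

```text
pos [542.1 -11.8 401.9] yaw_y -0.176 t 8.625 F [ 1.   0.3 -0.3] g 0.353
turner scene {'pixel': [247.5, 282.2], 'score': 0.78} [629.7 -61.6   8. ] chest [37.  48.1  8. ]
turner wrist {'pixel': [206.1, 384.0], 'score': 0.57} [633.9 -58.4   8. ] chest [40.6 52.   8. ]
turner top {'pixel': [203.8, 403.9], 'score': 0.5} [ 605.8 -253.7    8. ] chest [  47.1 -145.2    8. ]
tri [632.4 -56.5  14.8]
turner_tip scene {'pixel': [270.6, 290.8], 'score': 0.76} [651.4  44.9  11.5] chest [ 39.7 156.7  11.5]
turner_tip wrist {'pixel': [133.8, 393.1], 'score': 0.8} [658.7  41.8  11.5] chest [ 47.5 155.   11.5]
tri [655.  44.  14.]
ladle scene {'pixel': [245.0, 305.5], 'score': 0.65} [556.6 -32.1   8. ] chest [-40.1  64.3   8. ]
ladle wrist {'pixel': [198.2, 331.4], 'score': 0.6} [559.1 -33.1   8. ] chest [-37.5  63.8   8. ]
tri [558.  -32.3   8.8]
door_handle scene {'pixel': [192.0, 227.6], 'score': 0.69} [778.1 -64.6 330. ] chest [183.6  71.1 330. ]
```

View pics/g_wrist.png

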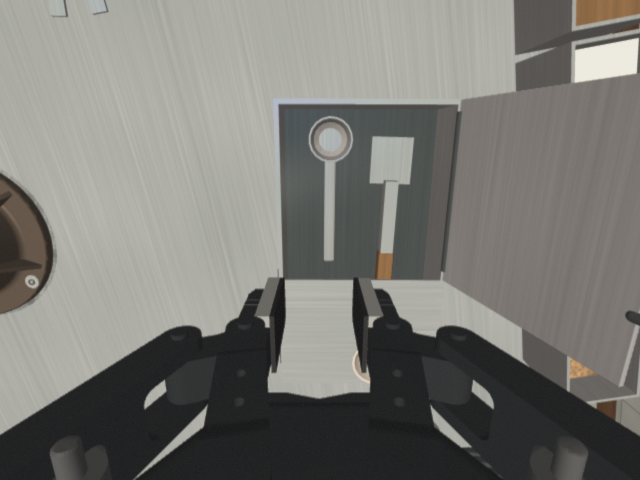

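View pics/g_scene.png

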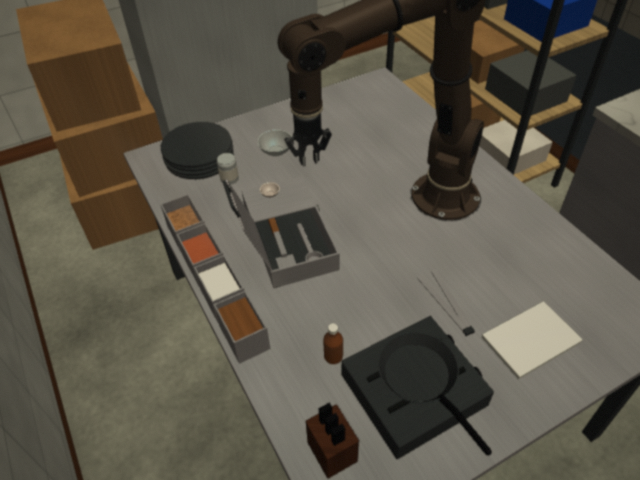

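```bash
python3 - <<'E'
from h import *
w=camera('wrist')
c=lambda X: R.from_euler('z',.176).apply(X-[584.85,-102.5,0]).round(1)
for nm,px,z in [('neck/blade',(183,391.3),31),('neck/wood',(252,386.8),31),('tipL',(137,372),13),('tipR',(137.5,413),13),('bladebackL',(182.5,370.5),13),('bladebackR',(183.5,410),13),('wood at cover L',(278,376.5),32),('wood R',(278,391.5),32),
 ('rim +y -x',(105,280),82),('rim +y +x',(106,458),82)]:
    X=atz(w,px,z);print(nm,X.round(1),c(X))
b=cv2.resize(w['img'][90:290,260:480],None,fx=3,fy=3,interpolation=cv2.INTER_CUBIC); cv2.imwrite('pics/i.png',b)
for q in ['turner','ladle']:
    for x in trace(q,w)[:2]: print(q,x['score'],x['rect'])
E
```

```text
neck/blade [645.7 -24.   31. ] [46.2 88.  31. ]
neck/wood [ 627.  -123.2   31. ] [ 45.1 -13.   31. ]
tipL [630.3  41.3  13. ] [ 19.6 149.5  13. ]
tipR [686.4  30.5  13. ] [ 76.7 148.7  13. ]
bladebackL [619.6 -20.9  13. ] [20.  86.4 13. ]
bladebackR [675.4 -32.4  13. ] [76.9 84.9 13. ]
wood at cover L [ 606.6 -160.8   32. ] [ 31.6 -53.6  32. ]
wood R [ 628.7 -164.7   32. ] [ 54.1 -53.6  32. ]
rim +y -x [519.  98.  82.] [-100.   185.9   82. ]
rim +y +x [724.4  60.1  82. ] [108.9 184.5  82. ]
turner 0.89 [391.8, 207.1, 43.3, 143.1]
ladle 0.64 [330.2, 186.4, 42.2, 145.5]
ladle 0.59 [537.9, 225.9, 204.2, 317.5]
```

View pics/i.png

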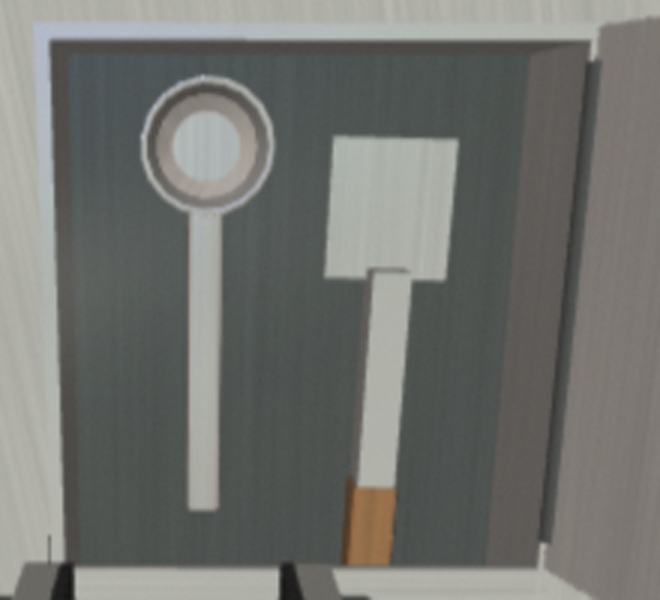

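The wrist picture shows the turner's neck at columns 387–391, rows 183–252, and its blade at rows 137–183. The ladle handle is 80 mm to the left, at column 330. The turner's origin works out at about (44, 54) in the chest, or about (638, −57) in the world, which agrees with the stated 43 mm offset.

```bash
python3 -c "
from h import *
mv((638,-57,200),(638,-57,37))"
```

```text
pos [545.6 -12.3 401.3] yaw_y -0.177 t 9.525 F [-0.   0.2 -0.4] g 0.351
[638 -57 200] -> [-2.78  9.88 20.13]
[638 -57  37] -> [-2.78  9.88 36.43]
```

jog_arm(commands=[{"hand": 50, "translation": [-1, 3, 3], "roll": 0.01}, {"hand": 50, "translation": [-2, 6.5, 6], "roll": 0.02}, {"hand": 50, "translation": [-2.8, 9.9, 11], "roll": 0.02}, {"hand": 50, "translation": [-2.8, 9.9, 16], "roll": 0.02}, {"hand": 50, "translation": [-2.8, 9.9, 20], "roll": 0.02}, {"hand": 50, "translation": [-2.8, 9.9, 22], "roll": 0.02}, {"hand": 50, "translation": [-2.8, 9.9, 22], "roll": 0.02}])

```text
time: 10.4
position: [637.2, -57.0, 179.8]
eef_rot: [-2.428, -1.991, 0.004]
wrist_force: [0.4, 1.0, 0.6]
grip_width: 0.501
```

```bash
python3 - <<'E'
from h import *
mv((638,-57,37))
w=camera('wrist'); cv2.imwrite('pics/j.png',w['img'])
s=camera('scene'); cv2.imwrite('pics/j_s.png',cv2.resize(s['img'][120:300,200:400],None,fx=3,fy=3))
print(proj(w,(638,-57,31)))
c=lambda X: R.from_euler('z',.176).apply(X-[584.85,-102.5,0]).round(1)
for q,z in(('turner',8),('turner_tip',11.5)):
  for x in landmark_of(q,w)[:1]: print(q,x,atz(w,x['pixel'],z),c(atz(w,x['pixel'],z)))
E
```

```text
pos [637.2 -57.  179.8] yaw_y -0.197 t 10.4 F [0.4 1.  0.6] g 0.501
[638 -57  37] -> [ 0.02  0.12 14.28]
[np.float64(226.71886825511726), np.float64(320.93987091589355)]
turner {'pixel': [225.8, 319.3], 'score': 0.73} [635.73707452 -61.74821835   8.        ] [43. 49.  8.]
turner_tip {'pixel': [96.3, 322.3], 'score': 0.87} [658.00422077  38.43010076  11.5       ] [ 47.3 151.6  11.5]
```

View pics/j.png

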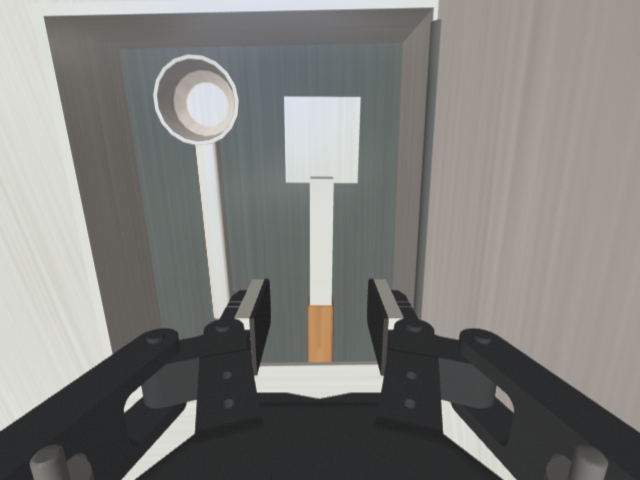

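View pics/j_s.png

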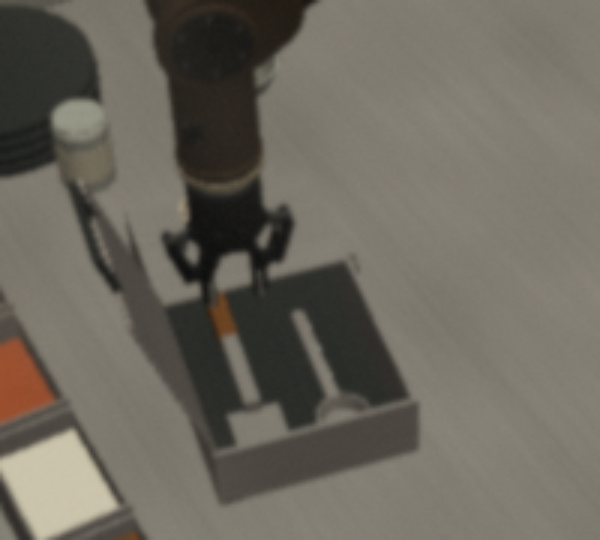

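The neck is centred between the open fingers (column 321, midpoint 319), and the ladle and wall are clear. I'll descend and grip.

jog_arm(commands=[{"hand": 50, "translation": [0, 0.05, 4], "roll": 0}, {"hand": 50, "translation": [0, 0.05, 8], "roll": 0}, {"hand": 50, "translation": [0, 0.05, 12], "roll": 0}, {"hand": 50, "translation": [0, 0.05, 13.5], "roll": 0}, {"hand": 50, "translation": [0, 0.05, 14.2], "roll": 0}, {"hand": 50, "translation": [0, 0.05, 14.2], "roll": 0}, {"hand": 0, "translation": [0, 0.05, 14.2], "roll": 0}, {"hand": 0, "translation": [0, 0.05, 14.2], "roll": 0}, {"hand": 0, "translation": [0, 0.05, 14.2], "roll": 0}, {"hand": 0, "translation": [0, 0.05, 14.2], "roll": 0}, {"hand": 0, "translation": [0, 0.05, 14.2], "roll": 0}])

```text
time: 11.98
position: [639.4, -57.5, 40.8]
eef_rot: [2.429, 1.991, 0.003]
wrist_force: [-0.6, 0.5, 5.6]
grip_width: 0.196
```

```bash
python3 - <<'E'
from h import *
mv()
w=camera('wrist'); cv2.imwrite('pics/k.png',w['img'])
E
```

```text
pos [639.4 -57.5  40.8] yaw_y -0.197 t 11.975 F [-0.6  0.5  5.6] g 0.196
```

View pics/k.png

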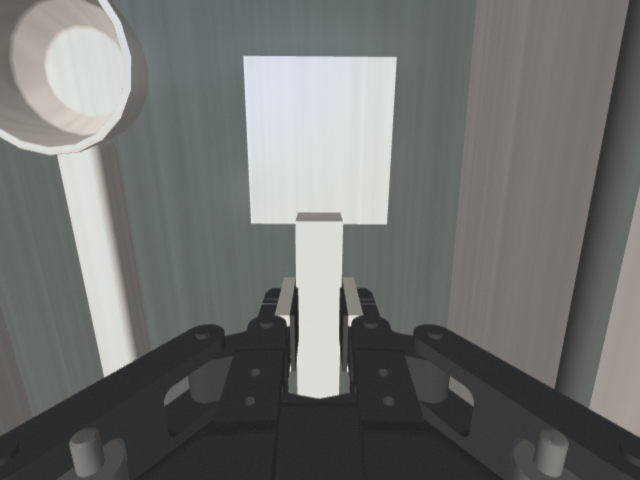

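The pads hold the neck at an opening of 0.196, about 17 mm. I'll lift in small steps and watch the wrist force.

jog_arm(commands=[{"hand": 0, "translation": [0, 0, -1], "roll": 0}, {"hand": 0, "translation": [0, 0, -2], "roll": 0}, {"hand": 0, "translation": [0, 0, -3], "roll": 0}, {"hand": 0, "translation": [0, 0, -4], "roll": 0}, {"hand": 0, "translation": [0, 0, -5], "roll": 0}, {"hand": 0, "translation": [0, 0, -5.6], "roll": 0}, {"hand": 0, "translation": [0, 0, -5.6], "roll": 0}])

```text
time: 12.9
position: [638.5, -57.4, 95.4]
eef_rot: [-2.429, -1.992, 0.0]
wrist_force: [-0.6, -1.4, -5.1]
grip_width: 0.192
```

```bash
python3 - <<'E'
from h import *
mv(); print(arm.get_obs()['moment'])
s=camera('scene'); cv2.imwrite('pics/l.png',cv2.resize(s['img'][120:300,200:400],None,fx=3,fy=3))
E
```

```text
pos [638.5 -57.4  95.4] yaw_y -0.197 t 12.9 F [-0.6 -1.4 -5.1] g 0.192
[ 0.11006848 -0.0203079  -0.01705134]
```

View pics/l.png

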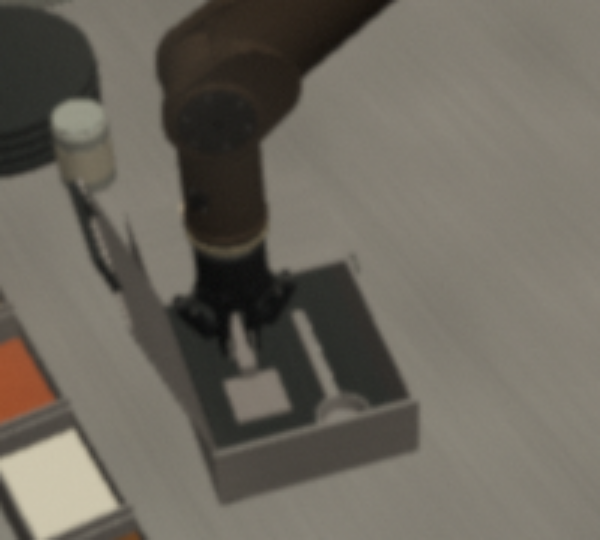

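jog_arm(commands=[{"hand": 0, "translation": [0, 0, -0.5], "roll": 0}, {"hand": 0, "translation": [0, 0, -1.0], "roll": 0}, {"hand": 0, "translation": [0, 0, -1.5], "roll": 0}, {"hand": 0, "translation": [0, 0, -1.5], "roll": 0}])

```text
time: 13.45
position: [638.3, -57.1, 110.6]
eef_rot: [-2.429, -1.992, -0.0]
wrist_force: [-2.3, 0.0, -7.5]
grip_width: 0.189
```

```bash
python3 - <<'E'
from h import *
mv(); print(arm.get_obs()['moment'])
s=camera('scene'); w=camera('wrist');cv2.imwrite('pics/m.png',np.hstack([cv2.resize(s['img'][180:300,230:350],(480,480)),w['img'][:,160:480]]))
a=landmark_of('turner_tip',s)[:1];b=landmark_of('turner_tip',w)[:1];print(a,b)
if a and b:
  X=tri([(s,a[0]['pixel']),(w,b[0]['pixel'])]);print(X,R.from_euler('z',.176).apply(X-[584.85,-102.5,0]))
E
```

```text
pos [638.3 -57.1 110.6] yaw_y -0.197 t 13.45 F [-2.3  0.  -7.5] g 0.189
[ 0.50312464  0.18132306 -0.09089388]
[{'pixel': [253.3, 287.1], 'score': 0.7}] [{'pixel': [27.9, 317.7], 'score': 0.95}]
[657.59409118  43.43728919  99.12202923] [ 46.06777076 156.41980589  99.12202923]
```

View pics/m.png

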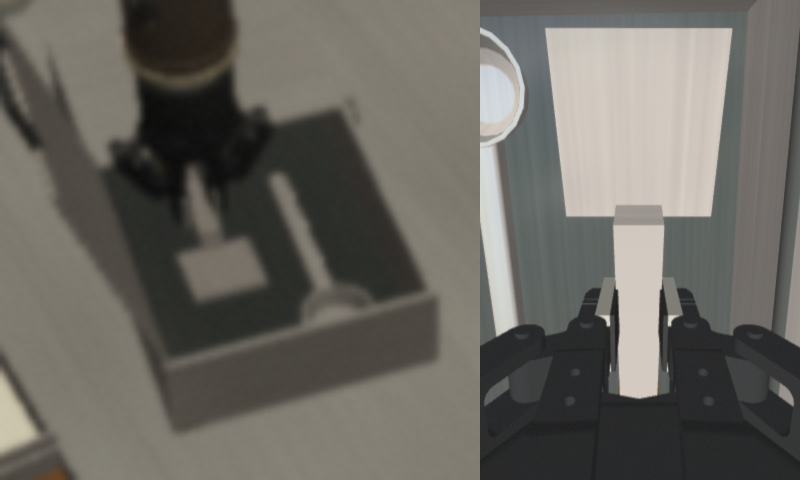

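The turner has tilted about 10–14° blade-up. Its tip is at z ≈ 99, above the rim, and forces are small. I'll draw it out diagonally along its axis.

jog_arm(commands=[{"hand": 0, "translation": [0.5, 0, -0.5], "roll": 0}, {"hand": 0, "translation": [2, 0, -0.8], "roll": 0}, {"hand": 0, "translation": [3.5, 0, -1.1], "roll": 0}, {"hand": 0, "translation": [5, 0, -1.4], "roll": 0}, {"hand": 0, "translation": [6.5, 0, -1.7], "roll": 0}, {"hand": 0, "translation": [8, 0, -2.0], "roll": 0}, {"hand": 0, "translation": [8, 0, -2.0], "roll": 0}])

```text
time: 14.52
position: [654.7, 23.3, 130.4]
eef_rot: [-2.426, -1.995, -0.001]
wrist_force: [0.1, 0.2, -3.6]
grip_width: 0.191
```

```bash
python3 - <<'E'
from h import *
mv(); print(arm.get_obs()['moment'])
s=camera('scene'); cv2.imwrite('pics/n.png',cv2.resize(s['img'][160:310,220:370],(600,600)))
E
```

```text
pos [654.7  23.3 130.4] yaw_y -0.194 t 14.525 F [ 0.1  0.2 -3.6] g 0.191
[-0.0254848   0.04874117  0.02605099]
```

View pics/n.png

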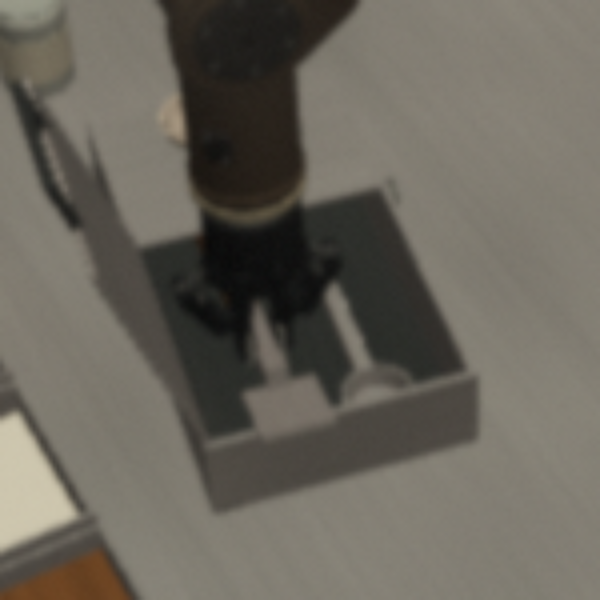

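jog_arm(commands=[{"hand": 0, "translation": [1.5, 0, -0.3], "roll": 0}, {"hand": 0, "translation": [3, 0, -0.6], "roll": 0}, {"hand": 0, "translation": [4.5, 0, -0.9], "roll": 0}, {"hand": 0, "translation": [6, 0, -1.2], "roll": 0}, {"hand": 0, "translation": [7.5, 0, -1.5], "roll": 0}, {"hand": 0, "translation": [9, 0, -1.8], "roll": 0}, {"hand": 0, "translation": [10.5, 0, -2.1], "roll": 0}, {"hand": 0, "translation": [11.5, 0, -2.3], "roll": 0}, {"hand": 0, "translation": [11.5, 0, -2.3], "roll": 0}])

```text
time: 15.7
position: [676.9, 135.0, 153.3]
eef_rot: [-2.428, -1.994, -0.001]
wrist_force: [0.5, -0.7, -2.9]
grip_width: 0.194
```

```bash
python3 - <<'E'
from h import *
mv(); print(arm.get_obs()['moment'])
P={n:camera(n) for n in ('scene','top','wrist')}; cv2.imwrite('pics/o.png',np.hstack([P['scene']['img'][160:380,220:420],P['top']['img'][130:350,230:430]])); cv2.imwrite('pics/o_w.png',P['wrist']['img'])
cv2.imwrite('pics/o.png',cv2.resize(cv2.imread('pics/o.png'),None,fx=2,fy=2))
for q in ('turner_tail','turner_tip'):
  a=[(P[n],landmark_of(q,P[n])[:1]) for n in P]; print(q,[x[1] for x in a])
  a=[(p,x[0]['pixel']) for p,x in a if x]
  if len(a)>1:
    X=tri(a);print(X,R.from_euler('z',.176).apply(X-[584.85,-102.5,0]))
E
```

```text
pos [676.9 135.  153.3] yaw_y -0.196 t 15.7 F [ 0.5 -0.7 -2.9] g 0.194
[0.06214772 0.02356515 0.06614664]
turner_tail [[{'pixel': [228.3, 278.2], 'score': 0.93}], [{'pixel': [192.0, 352.9], 'score': 0.6}], []]
[627.56533308 -85.97038723  78.92987968] [39.16124818 23.75340858 78.92987968]
turner_tip [[{'pixel': [292.2, 306.2], 'score': 0.61}], [], [{'pixel': [24.7, 319.8], 'score': 0.62}]]
[694.00337603 235.63966874 141.70797262] [ 48.26135438 352.02803403 141.70797262]
```

View pics/o.png

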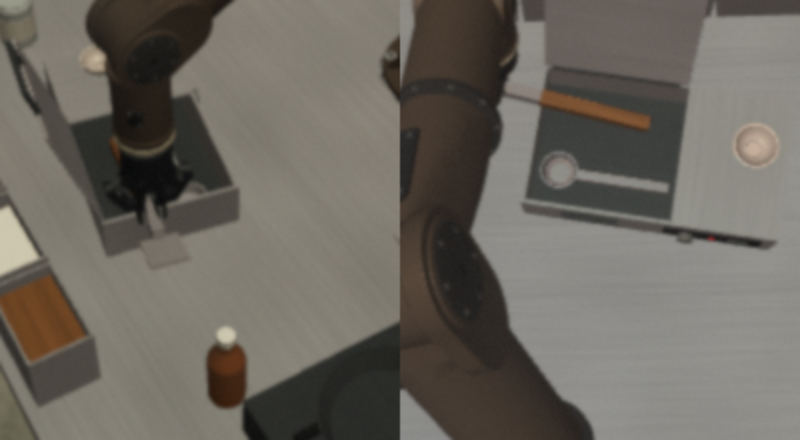

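View pics/o_w.png

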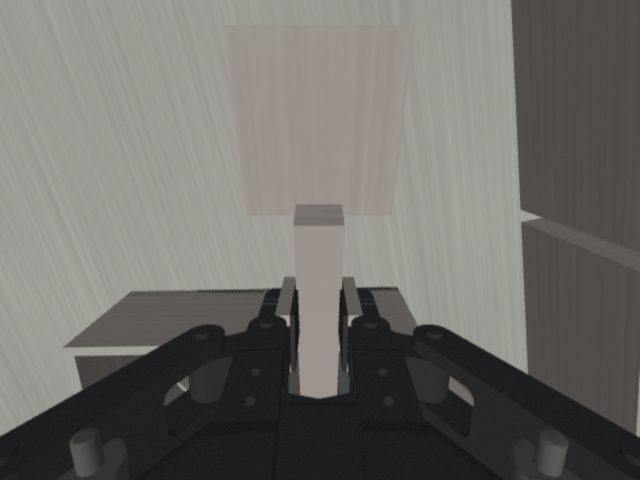

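The turner is drawn out. Its tail is at chest y ≈ +24, past the cover edge at −33, and the ladle is still in the chest. I'll lift straight up.

jog_arm(commands=[{"hand": 0, "translation": [0.2, 0, -1], "roll": 0}, {"hand": 0, "translation": [0.5, 0, -2.5], "roll": 0}, {"hand": 0, "translation": [0.5, 0, -4.5], "roll": 0}, {"hand": 0, "translation": [0.5, 0, -6.5], "roll": 0}, {"hand": 0, "translation": [0.5, 0, -8.5], "roll": 0}, {"hand": 0, "translation": [0.5, 0, -10.5], "roll": 0}, {"hand": 0, "translation": [0.5, 0, -12], "roll": 0}, {"hand": 0, "translation": [0.5, 0, -12.5], "roll": 0}, {"hand": 0, "translation": [0.5, 0, -12.5], "roll": 0}, {"hand": 0, "translation": [0.5, 0, -12.5], "roll": 0}, {"hand": 0, "translation": [0.5, 0, -12.5], "roll": 0}, {"hand": 0, "translation": [0.5, 0, -12.5], "roll": 0}])

```text
time: 17.65
position: [677.6, 138.7, 277.9]
eef_rot: [-2.429, -1.992, 0.001]
wrist_force: [-0.3, -0.1, -2.2]
grip_width: 0.188
```

```bash
python3 - <<'E'
from h import *
mv(); print(arm.get_obs()['moment'])
P={n:camera(n) for n in ('scene','top','wrist')}; cv2.imwrite('pics/p.png',P['scene']['img']); cv2.imwrite('pics/p_t.png',P['top']['img'])
for q in ('turner_tail','turner_tip','ladle','door_handle'):
  a=[(P[n],landmark_of(q,P[n])[:1]) for n in P]; print(q,[x[1] for x in a])
  a=[(p,x[0]['pixel']) for p,x in a if x]
  if len(a)>1:
    X=tri(a);print(X,R.from_euler('z',.176).apply(X-[584.85,-102.5,0]))
mv()
E
```

```text
pos [677.6 138.7 277.9] yaw_y -0.197 t 17.65 F [-0.3 -0.1 -2.2] g 0.188
[ 0.04433697 -0.035364    0.0398664 ]
turner_tail [[{'pixel': [204.0, 275.7], 'score': 0.66}], [{'pixel': [178.6, 354.3], 'score': 0.85}], []]
[630.30416138 -82.12656464 195.93616629] [ 41.18474133  28.01740062 195.93616629]
turner_tip [[{'pixel': [262.9, 303.1], 'score': 0.74}], [], []]
ladle [[{'pixel': [245.3, 304.8], 'score': 0.65}], [{'pixel': [220.8, 338.2], 'score': 0.94}], [{'pixel': [23.5, 319.7], 'score': 0.71}]]
[613.63070249 111.17075947 224.3085791 ] [ -9.0761102  215.40925355 224.3085791 ]
door_handle [[{'pixel': [190.7, 228.0], 'score': 0.81}], [{'pixel': [167.1, 337.6], 'score': 0.74}], []]
[706.39865533 -72.13806234 271.07600383] [114.35480824  51.17519617 271.07600383]
pos [677.8 138.8 278.3] yaw_y -0.197 t 18.4 F [-0.5 -0.5 -3. ] g 0.192
```

View pics/p.png

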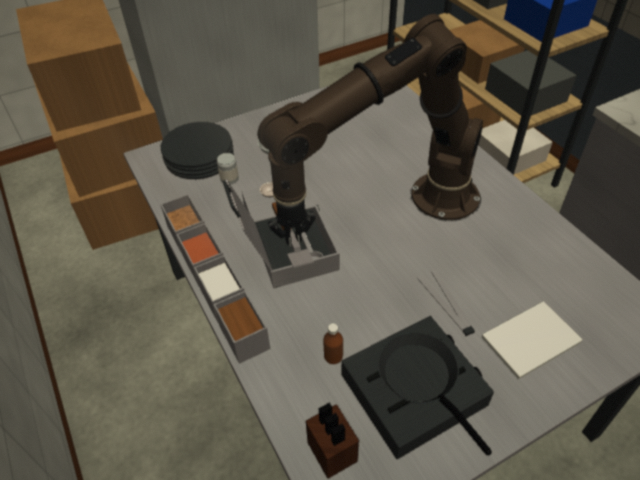

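View pics/p_t.png

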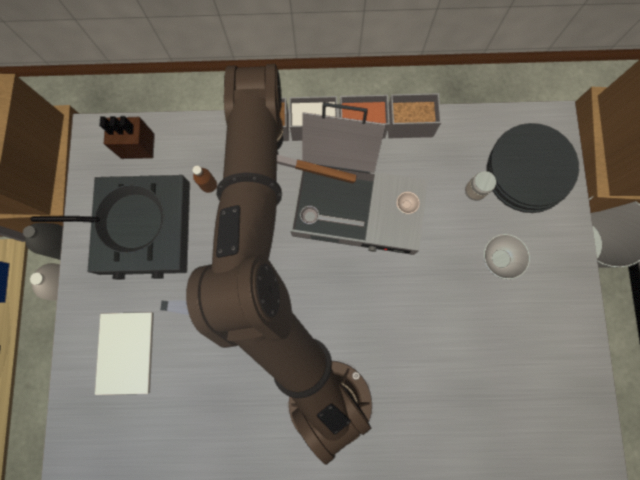

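Both pictures agree. The turner hangs in the gripper with its tail at z ≈ 196 mm. The door leans back beyond upright, with its handle at (345, 112) in the top view. The ladle lies in the chest at (335, 216), and the dish, bottle and pan are in their places. I'll hand in.

```bash
python3 - <<'E'
from h import *
print(arm.close_job()); mv()
E
```

```text
the job is handed in; nothing more can be done
None
the job is handed in; nothing more can be done
```

The turner is out of the chest and held still in the gripper, the door is standing open, and I handed the job in at about 18.4 s. No verdict is reported, so this rests on my own checks.

**What I did:**
- **Door:** I pinched the handle from above, swung the door along its arc to about 1.88 rad, and let it go.
- **Turner:** I gripped it by the steel neck and lifted it against the cover edge, which tilted it about 10–14° blade-up. I then drew it out diagonally and lifted it clear.

**Last checks before handing in:**
- **Turner height:** the tail measured about 196 mm above the bench. The last picture gave no position for the tip; it was 142 mm before the final lift, which raised the gripper another 125 mm.
- **Grip:** the opening stayed at about 0.19, and the wrist felt 2–3 N, roughly the turner's weight, so the turner appears to be hanging free.
- **Door, ladle and bystanders:** the pictures show the door leaning back past upright, the ladle in the chest, and the dish, bottle and pan in place. I did not measure how far any bystander moved.

**Checks that disagreed:** in the final pictures the networks' combined positions for the ladle and the door handle were wrong. They confused the ladle with the turner and put the handle in the wrong place in the top view. For both I relied on the pictures and on the door angle worked out from where I released it.

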